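# Draw a wet bowl out of the drying rack with the pull hook

### The arm

A 6-joint arm with a two-finger parallel gripper is mounted at the origin on the work surface. World frame = base frame: x ahead of the robot, y to its left, z up, the work surface at z = 0. Lengths are in mm, angles in rad, forces in N, time in s.
With the tool pointing down it reaches from about 350 to 875 mm from the base axis. Payload 4.2 kg.
Tool frame: the origin (TCP) lies midway between the tips of the shut fingers; the grasp point (between the pads) lies 19 mm behind it; z points along the fingers, y is the line along which they close (so a half turn about z gives the same grasp; the last joint's range is limited). The gripper opens to 85 mm and grips with 20 to 120 N. Pads are 22 mm wide; open, the fingers measure 114 mm over their backs; the gripper's body (76 mm by 85 mm) begins 54 mm behind the grasp point. The pads swing forward as they close: fully open they stand 13 mm farther back than shut.
Start: joints at [-0.977, 0.385, 0.008, 0, -1.194, -0.259], TCP at [205.377, -590.271, 231.312] pointing down, gripper open.
Joint ranges: [-3.14, 3.14], [-1.21, 2.06], [-1.07, 1.41], [-3.16, 2.05], [-2.99, -0.16], [-3.1, 3.1]. Speed limits (rad/s): [2.79, 2.79, 3.14, 3.14, 3.14, 3.14].

### API

Orientations are given as a unit quaternion [x, y, z, w].
In Python, from bench import arm gives the robot as it stands. The module is installed in compiled form; this text tells all that it offers.
- The arm moves only by the shell command python3 -m handwheel 'ROWS' [OPENING]. ROWS is JSON, a list of rows, each an object of numbers: "x", "y", "z": the shift along the world's x, y, z each as a share of 20 cm, from -1 to 1; "ax", "ay", "az": the turn, a rotation vector about the world's x, y, z each as a share of 90 degrees, from -1 to 1. In form: [{"x": .., "y": .., "z": .., "ax": .., "ay": .., "az": ..}, ...]. A call has exactly 8 rows; each row shifts and turns the commanded pose from where the row before left it; what a row does not reach is not made up. A row lasts 1/10 s, in which the tool goes at most 50 mm and 8.59 degrees, less where a joint would pass 70% of its speed; a pose out of reach is approached as far as the arm can. A call with a number of a shift or a turn outside -1 to 1 is refused whole. A call with a gripper value outside its range is refused whole. OPENING is the opening, from -1 (shut) to 1 (fully open), set as the call begins (- or left out, the last holds). The fingers move at their own pace and stop on an object; the grip force is fixed at half the most. Time passes only in rows, so rows that do not move let the fingers close, or fill a call up. It gives the time, the measured TCP pose, the force, the opening and the grip force at its end, in the units of the state.
- arm.read_state(): the state, without advancing time (a new reading comes with each control period).
- arm.get_image(name): name is "side" or "top"; returns the picture (420x560x3 uint8, red, green, blue); there is no depth.
- arm.camera_params(name): a dict with "K" (3x3 intrinsics, pixels), "position" and "orientation" of the camera in the world. Camera axes: x right, y down, z forward; pixel columns grow to the right and rows downward; lengths in mm; the calibration is good to about 2 mm. A picture is of the moment at which its call begins. camera_params takes no time and is no camera call.
- arm.job_done(): hands the job in; it is judged then, once.
The state is a dict: "clock": time; "joints": joint angles; "joint_vel": joint speeds; "joint_efforts": joint torques, N m; "position": TCP position; "ee_rot": TCP orientation; "contact_force": force on the tool from outside, world axes, zero at the start; "wrist_torque": the same for the moment, N m; "gripper_width": finger opening in mm; "grasp_force": force on a finger pad.
Only numpy, scipy, OpenCV 4.12 (cv2) and the standard library are available. Lean on these libraries where they do the work, as an engineer would, in place of code of your own. Each camera call takes 0.05 s, during which the arm holds its last target. There are 200 camera calls.

### The job

Take the pull hook from its stand, drop its point into the steel ring of the ware board that carries the wide, low bowl, and draw that board about 10 cm straight out of its lane towards you. Touch that board and its bowl only with the hook, leave the board with the tall jar where it is, and finally lay the hook back on its stand the way it lay, and let go.

Things in the scene. Friction and masses are not known exactly. Their poses are not given: they have to be found in the camera images.
- hook_tool: Loose pull hook, 0.16 kg. Square wooden handle 140 long, 24 x 24; an 8 mm steel rod runs on along +x, then bends straight down to a point. Origin: lower end of the point; +x from handle to hook, z up. Handle's centre at (-110, 0, 55) mm: grip it there across y; 40 N keeps it from turning. Handle spans x -180 to -40, underside z 43, rod z 55.
- bowl_board: Loose pale wood board 180 x 150 x 24 with a wide low clay bowl (136 wide, top at z 99) stuck on; 0.6-0.95 kg, 3-9 N to drag. Lies in a lane between fixed 20 mm high rails, 5 mm play each side. Flat steel ring at its front: 40 inside, wire 8 thick at z 14-22, centre 45 ahead of the board's edge. Origin: on the bench below the ring's centre; +x into the lane: draw it along -x.
- jar_board: The other board, in the other lane (left or right): same board, ring, origin and axes, but with a tall narrow clay jar (90 wide, top at z 159 mm) stuck on it. To be left alone.
- tool_stand: Dark wood stand, fixed: base 130 x 110 x 12 mm, two cross bars (14 thick, 100 wide in y, flat tops at z 60) at x -42 and +42, a 70 mm gap between for fingers. Origin: centre of underside, z up. The hook's handle lies level on both bars along the stand's x, handle centre above the stand's (within 5 mm) at z 72, the hook hanging beyond the +x bar, its point at z 17.
There are look-alikes about, which are no part of the job. Of the things like the hook_tool, leave any that is yellow; of the rest the smaller one is meant.

How it is judged (in metres and radians):
On the way, in this order (a step that is already met when the one before it is completed fails the run):
1. the hook's point is down inside the ring of the bowl's board (horizontal distance between hook_tool and bowl_board below 0.024 m and height (world z) of hook_tool below 0.016 m and distance of bowl_board from where it was at the start of the episode below 0.03 m), for 0.1 s.
2. the bowl's board has been drawn out at least 70 mm with the hook's point in its ring (distance of bowl_board from where it was at the start of the episode above 0.07 m and horizontal distance between hook_tool and bowl_board below 0.024 m and height (world z) of hook_tool below 0.016 m), for 0.1 s.
At the end, for the whole second after the job is handed in: The bowl's board lies flat and still, 75 to 130 mm from its start; the hook lies released, still and level (7 degrees) across both bars of its stand, hook towards the stand's +x, within 35 mm along and 50 mm across of centred, its handle within 20 degrees of the stand's x (distance of bowl_board from where it was at the start of the episode between 0.075 and 0.13 m and angle between bowl_board's own z axis and vertical below 0.08 rad and linear speed of each of bowl_board, hook_tool below 0.02 m/s and height (world z) of bowl_board below 0.01 m and x of hook_tool in the frame of tool_stand between 0.075 and 0.145 m and y of hook_tool in the frame of tool_stand between -0.05 and 0.05 m and z of hook_tool in the frame of tool_stand between 0.008 and 0.028 m and angle between hook_tool's own z axis and vertical below 0.12 rad and angle between the x axis of hook_tool and the x axis of tool_stand, either way round below 0.35 rad); the robot touches nothing.
It fails at once if the gripper or arm touches the bowl's board or bowl (contact force between any of the fingers, the arm and bowl_board above 0.5 N).
It fails at once if the jar's board is moved more than 15 mm (distance of jar_board from where it was at the start of the episode above 0.015 m).
It also fails if it takes over 48 s, if anything falls off the work surface, if the arm or the gripper's body presses on something with over 40 N, if the wrist force passes 120 N, or if a joint passes its speed limit or range.

## Working session

There is one attempt and no reset: what is moved stays moved. The work goes in short steps, Python scripts to look and compute and a shell command to move; the robot and the scene stay as the last step left them, time stands still between calls to the robot, and variables do not carry over. Pictures are saved under pics/ and viewed, at most 10 in all, crops included, and the job is handed in when it is done.

```bash
mkdir -p pics; cat > h.py <<'E'
import numpy as np, cv2
from bench import arm
from scipy.spatial.transform import Rotation as R
def snap(n,f):
    im=arm.get_image(n); cv2.imwrite('pics/'+f,im[:,:,::-1]); return im
def ray(n,uv,z):
    c=arm.camera_params(n);K=np.array(c['K']);p=np.array(c['position']);r=R.from_quat(c['orientation'])
    d=r.apply(np.linalg.inv(K)@np.array([uv[0],uv[1],1.]))
    return p+d*(z-p[2])/d[2]
def proj(n,P):
    c=arm.camera_params(n);K=np.array(c['K']);p=np.array(c['position']);r=R.from_quat(c['orientation'])
    q=K@r.inv().apply(np.array(P)-p); return q[:2]/q[2]
E
python3 - <<'E'
from h import *
snap('top','t0.png');snap('side','s0.png')
for n in('top','side'):print(arm.camera_params(n))
print(arm.read_state())
E
```

```text
{'K': array([[421.09934867,   0.        , 287.51126338],
       [  0.        , 421.09934867, 207.86257635],
       [  0.        ,   0.        ,   1.        ]]), 'position': array([ 230.39768006,  -78.65116789, 1145.84271256]), 'orientation': array([ 0.71207817, -0.69927641,  0.05209352, -0.0352625 ])}
{'K': array([[512.67054448,   0.        , 286.26937921],
       [  0.        , 512.67054448, 212.64919899],
       [  0.        ,   0.        ,   1.        ]]), 'position': array([-179.40167666, -730.41277112,  821.951101  ]), 'orientation': array([ 0.86254981, -0.31521345,  0.13854532, -0.37074723])}
{'clock': 0.1, 'joints': array([-9.77397005e-01,  3.85473010e-01,  6.77474857e-03, -4.33042133e-04,
       -1.19400050e+00, -2.58597570e-01]), 'joint_vel': array([ 0.00043934, -0.00094612,  0.00314659,  0.00125089,  0.00028182,
       -0.00058794]), 'joint_efforts': array([-7.55348833e-05, -3.93319881e+01,  1.88931441e+01,  4.19788241e+00,
       -2.54277496e-03,  9.78258583e-06]), 'position': array([ 205.2094267 , -589.80372647,  230.34007477]), 'ee_rot': array([-1.66541302e-01,  9.86034000e-01,  9.49369370e-04, -2.09803018e-04]), 'contact_force': array([-0.45398576, -0.23339344, -1.05416861]), 'wrist_torque': array([ 0.01945158,  0.04300025, -0.00736269]), 'grasp_force': 0.0, 'gripper_width': 85.55233583497188}
```

View pics/t0.png

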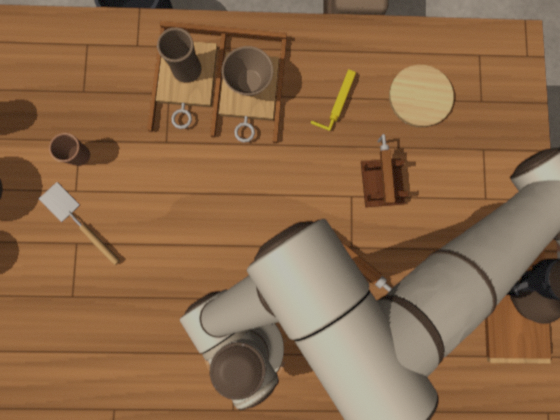

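View pics/s0.png

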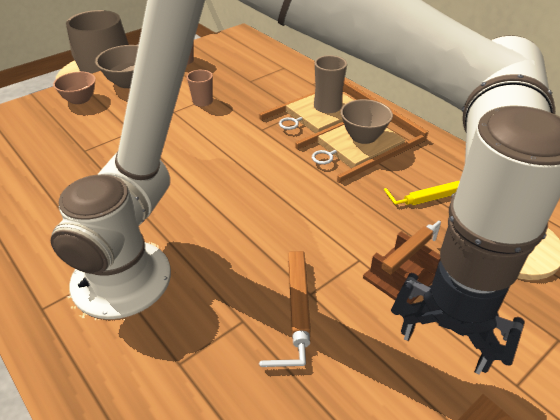

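The top view shows the stand with its hook at about (385,175) and the bowl board's ring at (246,132). The jar's ring is at (181,118), the yellow hook is at (343,95), and a larger hook lies on the bench at (365,265). In the side view the stand's hook is at (410,245), partly hidden by the arm.

```bash
python3 - <<'E'
from h import *
im=cv2.imread('pics/t0.png')
a=cv2.resize(im[120:220,335:435],(400,400),interpolation=cv2.INTER_CUBIC)
b=cv2.resize(im[60:160,200:300],(400,400),interpolation=cv2.INTER_CUBIC)
cv2.imwrite('pics/c0.png',np.hstack([a,b]))
for uv,z in [((246,132),22),((181,118),22),((383,183),12),((389,175),84),((383,140),59),((365,265),20)]: print(uv,ray('top',uv,z).round())
hsv=cv2.cvtColor(im,cv2.COLOR_BGR2HSV)
for (x0,y0,x1,y1) in [(225,110,265,150),(375,130,400,155)]:
    m=((hsv[...,1]<70)&(hsv[...,2]>110))[y0:y1,x0:x1].astype(np.uint8)
    ys,xs=np.nonzero(m);print(x0+xs.min(),x0+xs.max(),y0+ys.min(),y0+ys.max(),x0+xs.mean(),y0+ys.mean())
E
```

```text
(246, 132) [578.  13.  22.]
(181, 118) [613. 192.  22.]
(383, 183) [ 446. -366.   12.]
(389, 175) [ 453. -364.   84.]
(383, 140) [ 553. -355.   59.]
(365, 265) [ 221. -313.   20.]
234 253 116 141 244.16949152542372 130.26553672316385
378 388 134 149 383.30864197530866 142.8641975308642
```

View pics/c0.png

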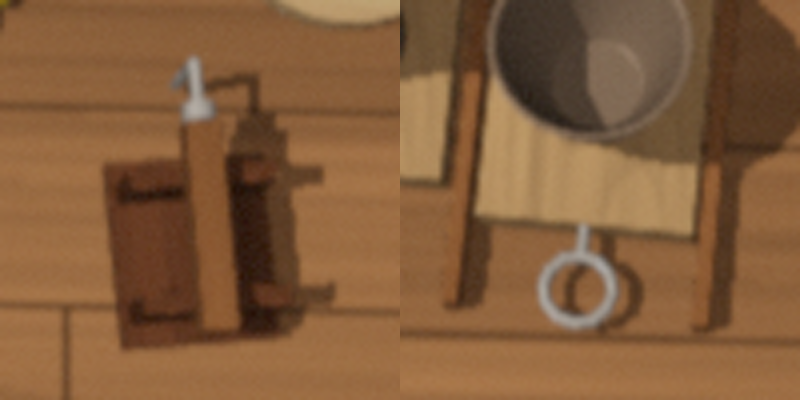

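The crop shows the handle's top face with corners near (182,122), (222,118), (203,328) and (241,330). The ring centre is at (577,290), and the board's front edge runs from (476,215) to (693,237).

```bash
python3 - <<'E'
from h import *
A=lambda u,v,z:ray('top',(335+u/4-.375,120+v/4-.375),z)[:2]
B=lambda u,v,z:ray('top',(200+(u-400)/4-.375,60+v/4-.375),z)[:2]
ang=lambda d:np.degrees(np.arctan2(d[1],d[0])).round(1)
h=[A(182,122,84),A(222,118,84),A(241,330,84),A(203,328,84)]
f=(h[0]+h[1])/2;b=(h[2]+h[3])/2
print('handle',f,b,'ctr',(f+b)/2,'len',np.linalg.norm(f-b),'yaw',ang(f-b))
print('bend',A(193,62,59),'tip',A(177,86,17))
s=A(105,165,12),A(125,348,12);print('stand left edge',s,ang(s[0]-s[1]),np.linalg.norm(s[0]-s[1]))
print('ring',B(577,290,22),'z18',B(577,290,18))
e=B(476,215,24),B(693,237,24);d=e[0]-e[1];print('edge',e,np.linalg.norm(d),'lane yaw',ang(np.array([d[1],-d[0]])))
r=B(718,145,20),B(696,328,20);print('rail yaw',ang(r[0]-r[1]),r)
r=B(476,100,20),B(448,305,20);print('rail yaw',ang(r[0]-r[1]),r)
print('ring->edge mid',(e[0]+e[1])/2-B(577,290,18), ang((e[0]+e[1])/2-B(577,290,18)))
E
```

```text
handle [ 520.23272674 -354.31960314] [ 383.219677   -365.54102557] ctr [ 451.72620187 -359.93031435] len 137.47180118031773 yaw 4.7
bend [ 566.68898982 -355.23237914] tip [ 562.2816834  -354.57280408]
stand left edge (array([ 506.41509107, -305.17978127]), array([ 379.16195676, -318.25003307])) 5.9 127.92260032570637
ring [577.35279585  18.94548969] z18 [578.58768437  19.29285737]
edge (array([628.18098213,  89.60275234]), array([616.28342981, -59.81613882])) 149.89181694440865 lane yaw -4.6
rail yaw -5.5 (array([684.37448884, -75.75867963]), array([553.07654943, -63.15664546]))
rail yaw -5.3 (array([712.52575477,  93.24458145]), array([565.2367334 , 106.96400472]))
ring->edge mid [43.6445216  -4.39955061] -5.8
```

The stand's hook has a handle about 137 mm long at yaw ≈5°, so it is the right one. The bowl lane's yaw is ≈-5.3° and its ring is at about (578,19). I'm moving above the handle.

```bash
python3 -m handwheel '[{"x":0.154,"y":0.144,"z":-0.05,"az":-0.0193},{"x":0.154,"y":0.144,"z":-0.05,"az":-0.0193},{"x":0.154,"y":0.144,"z":-0.05,"az":-0.0193},{"x":0.154,"y":0.144,"z":-0.05,"az":-0.0193},{"x":0.154,"y":0.144,"z":-0.05,"az":-0.0193},{"x":0.154,"y":0.144,"z":-0.05,"az":-0.0193},{"x":0.154,"y":0.144,"z":-0.05,"az":-0.0193},{"x":0.154,"y":0.144,"z":-0.05,"az":-0.0193}]' 1
python3 - <<'E'
from h import *
s=arm.read_state();print(s['position'],R.from_quat(s['ee_rot']).as_matrix().round(3),s['joints'].round(3))
im=snap('side','s1.png')
cv2.imwrite('pics/s1c.png',cv2.resize(im[180:360,320:560,::-1],(800,600)))
E
```

```text
[ 205.2094267  -589.80372647  230.34007477] [[-0.945 -0.328 -0.001]
 [-0.328  0.945  0.002]
 [ 0.     0.002 -1.   ]] [-0.977  0.385  0.007 -0.    -1.194 -0.259]invalid input at $[0]: expected keys x, y, z, ax, ay, az
```

View pics/s1c.png

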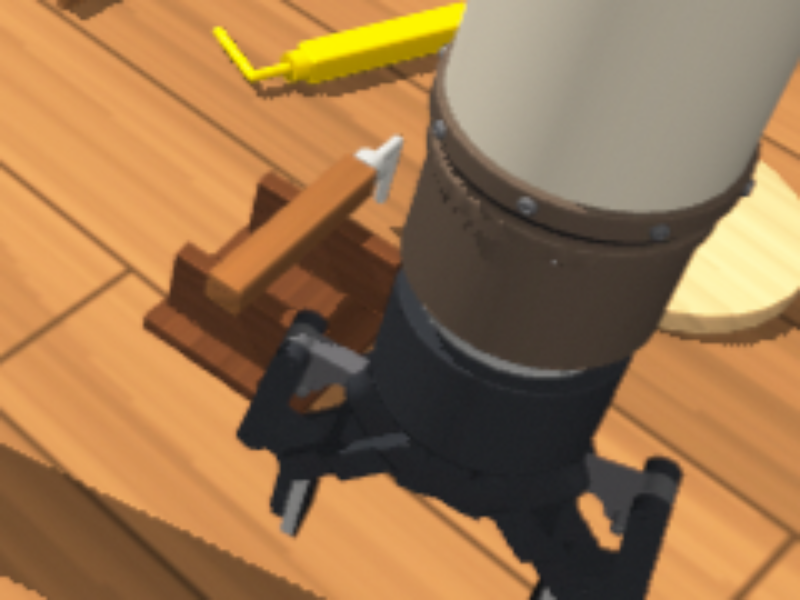

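The move was refused because every row needs all six keys. The picture shows the arm unmoved and the hook lying on its stand, with the handle at about (300,230) and the hook at (390,165) in the crop. I'm repeating the move in full form.

```bash
python3 -m handwheel '[{"x":0.154,"y":0.144,"z":-0.05,"ax":0,"ay":0,"az":-0.0193},{"x":0.154,"y":0.144,"z":-0.05,"ax":0,"ay":0,"az":-0.0193},{"x":0.154,"y":0.144,"z":-0.05,"ax":0,"ay":0,"az":-0.0193},{"x":0.154,"y":0.144,"z":-0.05,"ax":0,"ay":0,"az":-0.0193},{"x":0.154,"y":0.144,"z":-0.05,"ax":0,"ay":0,"az":-0.0193},{"x":0.154,"y":0.144,"z":-0.05,"ax":0,"ay":0,"az":-0.0193},{"x":0.154,"y":0.144,"z":-0.05,"ax":0,"ay":0,"az":-0.0193},{"x":0.154,"y":0.144,"z":-0.05,"ax":0,"ay":0,"az":-0.0193}]' 1
python3 - <<'E'
from h import *
s=arm.read_state();print(s['position'],R.from_quat(s['ee_rot']).as_matrix().round(3),s['joints'].round(3))
E
```

```text
clock: 0.95
position: [452.7, -358.4, 150.8]
ee_rot: [-0.046, 0.999, 0.0, -0.0]
contact_force: [0.9, -1.1, -0.2]
gripper_width: 85.6
grasp_force: 0.0
[ 452.69743238 -358.41966252  150.77072814] [[-0.996 -0.091 -0.   ]
 [-0.091  0.996  0.   ]
 [ 0.     0.    -1.   ]] [-0.389  0.374 -0.225 -0.    -0.972 -1.09 ]
```

```bash
python3 -m handwheel '[{"x":0,"y":-0.008,"z":-0.12,"ax":0,"ay":0,"az":0},{"x":0,"y":0,"z":-0.12,"ax":0,"ay":0,"az":0},{"x":0,"y":0,"z":-0.12,"ax":0,"ay":0,"az":0},{"x":0,"y":0,"z":-0.08,"ax":0,"ay":0,"az":0},{"x":0,"y":0,"z":-0.05,"ax":0,"ay":0,"az":0},{"x":0,"y":0,"z":0,"ax":0,"ay":0,"az":0},{"x":0,"y":0,"z":0,"ax":0,"ay":0,"az":0},{"x":0,"y":0,"z":0,"ax":0,"ay":0,"az":0}]' 1
python3 -m handwheel '[{"x":0,"y":0,"z":0,"ax":0,"ay":0,"az":0},{"x":0,"y":0,"z":0,"ax":0,"ay":0,"az":0},{"x":0,"y":0,"z":0,"ax":0,"ay":0,"az":0},{"x":0,"y":0,"z":0,"ax":0,"ay":0,"az":0},{"x":0,"y":0,"z":0,"ax":0,"ay":0,"az":0},{"x":0,"y":0,"z":0,"ax":0,"ay":0,"az":0},{"x":0,"y":0,"z":0,"ax":0,"ay":0,"az":0},{"x":0,"y":0,"z":0,"ax":0,"ay":0,"az":0}]' -1
```

```text
clock: 1.75
position: [452.5, -361.9, 54.4]
ee_rot: [-0.046, 0.999, -0.001, 0.001]
contact_force: [0.6, 0.2, 0.6]
gripper_width: 85.1
grasp_force: 0.0
clock: 2.55
position: [452.1, -361.6, 53.7]
ee_rot: [-0.046, 0.999, -0.0, 0.0]
contact_force: [0.9, 0.6, 3.6]
gripper_width: 23.2
grasp_force: 59.8
```

```bash
python3 -m handwheel '[{"x":0,"y":0,"z":0.1,"ax":0,"ay":0,"az":0},{"x":0,"y":0,"z":0.2,"ax":0,"ay":0,"az":0},{"x":0,"y":0.05,"z":0.1,"ax":0,"ay":0,"az":0},{"x":0.01,"y":0.15,"z":0,"ax":0,"ay":0,"az":-0.012},{"x":0.01,"y":0.2,"z":0,"ax":0,"ay":0,"az":-0.012},{"x":0.01,"y":0.2,"z":0,"ax":0,"ay":0,"az":-0.012},{"x":0.01,"y":0.2,"z":0,"ax":0,"ay":0,"az":-0.012},{"x":0.01,"y":0.2,"z":0,"ax":0,"ay":0,"az":-0.012}]' -1
python3 -m handwheel '[{"x":0.01,"y":0.2,"z":0,"ax":0,"ay":0,"az":-0.012},{"x":0.01,"y":0.2,"z":0,"ax":0,"ay":0,"az":-0.012},{"x":0.01,"y":0.2,"z":0,"ax":0,"ay":0,"az":-0.012},{"x":0,"y":0.2,"z":0,"ax":0,"ay":0,"az":-0.012},{"x":0,"y":0.15,"z":0,"ax":0,"ay":0,"az":-0.01},{"x":0,"y":0,"z":0,"ax":0,"ay":0,"az":0},{"x":0,"y":0,"z":0,"ax":0,"ay":0,"az":0},{"x":0,"y":0,"z":0,"ax":0,"ay":0,"az":0}]' -1
python3 - <<'E'
from h import *
s=arm.read_state();print(s['position'],R.from_quat(s['ee_rot']).as_matrix().round(3)[0])
t=snap('top','t2.png')[:,:,::-1];u=snap('side','s2.png')[:,:,::-1]
P=s['position'];r=R.from_quat(s['ee_rot']).as_matrix();x=-r[:,0]; tip=P+x*110+np.array([0,0,19-55.]);print('tip exp',tip,proj('top',tip),proj('side',tip),proj('top',tip+[0,0,55]),proj('side',tip+[0,0,55]))
print('ring side',proj('side',[578,19,18]))
cv2.imwrite('pics/c2.png',np.hstack([cv2.resize(t[60:200,190:330],(400,400)),cv2.resize(u[70:210,260:400],(400,400))]))
E
```

```text
clock: 3.35
position: [460.8, -159.9, 132.5]
ee_rot: [0.002, 1.0, 0.0, -0.001]
contact_force: [2.0, 0.8, -2.1]
gripper_width: 22.7
grasp_force: 59.1
clock: 4.15
position: [467.1, 27.9, 132.8]
ee_rot: [0.047, 0.999, -0.0, -0.001]
contact_force: [-0.3, -0.3, -1.6]
gripper_width: 23.5
grasp_force: 59.3
[467.13657412  27.91240518 132.76499618] [-0.996  0.094 -0.002]
tip exp [576.6523068   17.6033562   96.59824724] [242.12699291 123.64448998] [322.38368491 131.85779371] [240.27656973 116.39416193] [323.61273128 112.72572999]
ring side [320.76094433 156.84613958]
```

View pics/c2.png

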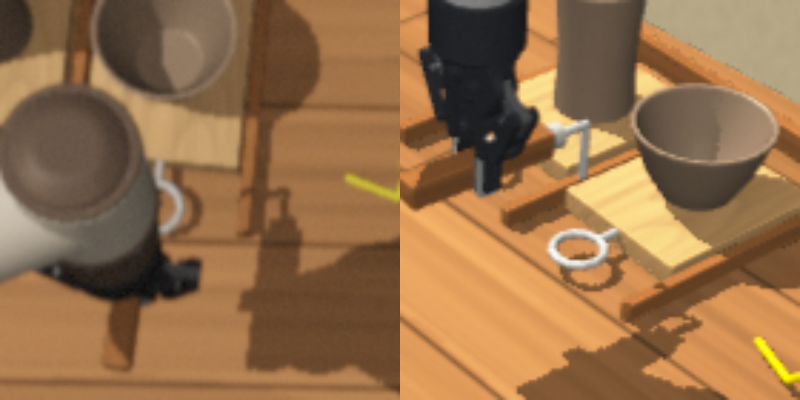

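The hook's tip in the side view, at crop (584,178), and the ring centre, at (578,248), both sit about 1.5 px from where I predicted. Relative to each other they agree to about 1 mm. I'm descending into the ring.

```bash
python3 -m handwheel '[{"x":0.007,"y":0.006,"z":-0.08,"ax":0,"ay":0,"az":0},{"x":0,"y":0,"z":-0.1,"ax":0,"ay":0,"az":0},{"x":0,"y":0,"z":-0.1,"ax":0,"ay":0,"az":0},{"x":0,"y":0,"z":-0.08,"ax":0,"ay":0,"az":0},{"x":0,"y":0,"z":-0.06,"ax":0,"ay":0,"az":0},{"x":0,"y":0,"z":-0.035,"ax":0,"ay":0,"az":0},{"x":0,"y":0,"z":0,"ax":0,"ay":0,"az":0},{"x":0,"y":0,"z":0,"ax":0,"ay":0,"az":0}]' -1
python3 - <<'E'
from h import *
s=arm.read_state();print(s['position'])
u=snap('side','s3.png')[:,:,::-1]
cv2.imwrite('pics/c3.png',cv2.resize(u[70:210,260:400],(500,500)))
E
```

```text
clock: 5.05
position: [469.6, 29.5, 42.7]
ee_rot: [0.047, 0.999, 0.0, 0.0]
contact_force: [-0.5, 0.5, -1.4]
gripper_width: 23.4
grasp_force: 59.3
[469.56258185  29.47517385  42.65954002]
```

View pics/c3.png

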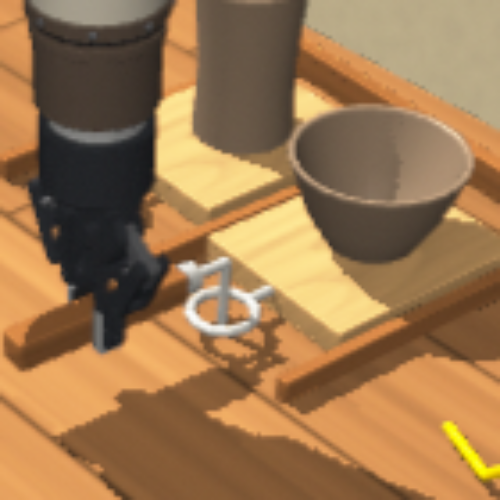

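The picture shows the hook's point standing inside the ring, around (222,310). I'm drawing the board out.

```bash
python3 -m handwheel '[{"x":-0.05,"y":0.0046,"z":0,"ax":0,"ay":0,"az":0},{"x":-0.03,"y":0.0028,"z":0,"ax":0,"ay":0,"az":0},{"x":-0.05,"y":0.0046,"z":0,"ax":0,"ay":0,"az":0},{"x":-0.05,"y":0.0046,"z":0,"ax":0,"ay":0,"az":0},{"x":-0.05,"y":0.0046,"z":0,"ax":0,"ay":0,"az":0},{"x":-0.05,"y":0.0046,"z":0,"ax":0,"ay":0,"az":0},{"x":-0.05,"y":0.0046,"z":0,"ax":0,"ay":0,"az":0},{"x":-0.05,"y":0.0046,"z":0,"ax":0,"ay":0,"az":0}]' -1
python3 -m handwheel '[{"x":-0.05,"y":0.0046,"z":0,"ax":0,"ay":0,"az":0},{"x":-0.05,"y":0.0046,"z":0,"ax":0,"ay":0,"az":0},{"x":-0.05,"y":0.0046,"z":0,"ax":0,"ay":0,"az":0},{"x":-0.03,"y":0.0028,"z":0,"ax":0,"ay":0,"az":0},{"x":0,"y":0,"z":0,"ax":0,"ay":0,"az":0},{"x":0,"y":0,"z":0,"ax":0,"ay":0,"az":0},{"x":0,"y":0,"z":0,"ax":0,"ay":0,"az":0},{"x":0,"y":0,"z":0,"ax":0,"ay":0,"az":0}]' -1
python3 - <<'E'
from h import *
s=arm.read_state();print(s['position'],s['joints'].round(2))
u=snap('side','s4.png')[:,:,::-1];cv2.imwrite('pics/c4.png',cv2.resize(u[70:210,230:370],(500,500)))
E
```

```text
clock: 5.9
position: [395.0, 38.1, 43.5]
ee_rot: [0.046, 0.999, 0.001, 0.003]
contact_force: [6.1, -0.6, -1.5]
gripper_width: 23.4
grasp_force: 59.4
clock: 6.7
position: [357.7, 40.3, 42.4]
ee_rot: [0.046, 0.999, 0.0, 0.0]
contact_force: [3.6, 1.2, 1.6]
gripper_width: 23.1
grasp_force: 59.5
[357.69004976  40.31556987  42.37620015] [ 0.57  0.22 -0.86  0.   -0.49 -2.24]
```

View pics/c4.png

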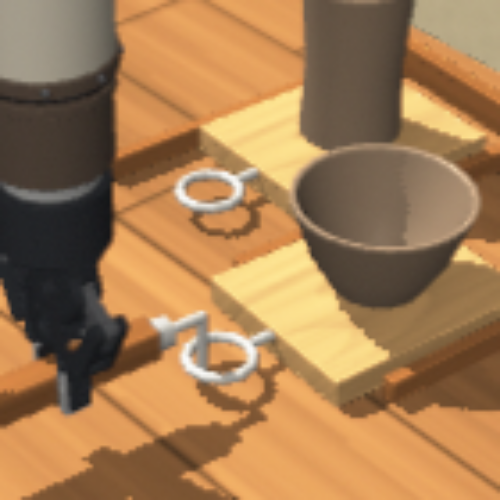

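The board is drawn out, with the hook still in the ring near (205,345). I'm moving the hook forward inside the ring to free it, then lifting, then measuring the board's travel.

```bash
python3 -m handwheel '[{"x":0.035,"y":-0.0032,"z":0,"ax":0,"ay":0,"az":0},{"x":0.035,"y":-0.0032,"z":0,"ax":0,"ay":0,"az":0},{"x":0,"y":0,"z":0,"ax":0,"ay":0,"az":0},{"x":0,"y":0,"z":0.08,"ax":0,"ay":0,"az":0},{"x":0,"y":0,"z":0.12,"ax":0,"ay":0,"az":0},{"x":0,"y":0,"z":0.15,"ax":0,"ay":0,"az":0},{"x":0,"y":0,"z":0.1,"ax":0,"ay":0,"az":0},{"x":0,"y":0,"z":0,"ax":0,"ay":0,"az":0}]' -1
python3 - <<'E'
from h import *
s=arm.read_state();print(s['position'])
u=snap('side','s5.png')
hsv=cv2.cvtColor(u,cv2.COLOR_RGB2HSV)
m=((hsv[...,1]<60)&(hsv[...,2]>120)).astype(np.uint8); m[:155]=0;m[190:]=0;m[:,:275]=0;m[:,320:]=0
ys,xs=np.nonzero(m);print(xs.min(),xs.max(),ys.min(),ys.max())
a=ray('side',(322.3,156.8),18)
for p in [(291.3,170.0),(xs.min()+10.5,(ys.min()+ys.max())/2)]:
    b=ray('side',p,18);print(b,np.linalg.norm(a-b))
E
```

```text
clock: 7.55
position: [372.0, 39.1, 134.1]
ee_rot: [0.047, 0.999, 0.001, 0.002]
contact_force: [0.3, -0.0, -2.6]
gripper_width: 23.2
grasp_force: 59.4
[372.02225166  39.08331781 134.1347499 ]
281 306 163 176
[484.25891349  26.67527455  18.        ] 97.45058083287205
[485.94877137  27.87158331  18.        ] 95.90327164174558
```

```bash
python3 -m handwheel '[{"x":0.04,"y":-0.1,"z":0,"ax":0,"ay":0,"az":0.012},{"x":0.04,"y":-0.2,"z":0,"ax":0,"ay":0,"az":0.012},{"x":0.04,"y":-0.2,"z":0,"ax":0,"ay":0,"az":0.012},{"x":0.04,"y":-0.2,"z":0,"ax":0,"ay":0,"az":0.012},{"x":0.04,"y":-0.2,"z":0,"ax":0,"ay":0,"az":0.012},{"x":0.04,"y":-0.2,"z":0,"ax":0,"ay":0,"az":0.012},{"x":0.04,"y":-0.2,"z":0,"ax":0,"ay":0,"az":0.012},{"x":0.04,"y":-0.2,"z":0,"ax":0,"ay":0,"az":0.012}]' -1
python3 -m handwheel '[{"x":0.03,"y":-0.2,"z":0,"ax":0,"ay":0,"az":0.012},{"x":0.03,"y":-0.2,"z":0,"ax":0,"ay":0,"az":0.01},{"x":0.02,"y":-0.1,"z":0,"ax":0,"ay":0,"az":0},{"x":0,"y":0,"z":0,"ax":0,"ay":0,"az":0},{"x":0,"y":0,"z":-0.05,"ax":0,"ay":0,"az":0},{"x":0,"y":0,"z":-0.05,"ax":0,"ay":0,"az":0},{"x":0,"y":0,"z":0,"ax":0,"ay":0,"az":0},{"x":0,"y":0,"z":0,"ax":0,"ay":0,"az":0}]' -1
python3 - <<'E'
from h import *
s=arm.read_state();p=s['position'];print(p,(np.array([452.1,-361.6,53.7])-p)/200)
E
```

```text
clock: 8.4
position: [433.5, -262.6, 129.8]
ee_rot: [-0.029, 1.0, 0.001, -0.003]
contact_force: [0.3, 1.8, -1.6]
gripper_width: 22.9
grasp_force: 59.4
clock: 9.2
position: [450.9, -360.3, 111.7]
ee_rot: [-0.047, 0.999, 0.0, -0.001]
contact_force: [0.2, 0.3, -2.2]
gripper_width: 23.0
grasp_force: 59.4
[ 450.86645403 -360.25589402  111.68305278] [ 0.00616773 -0.00672053 -0.28991526]
```

```bash
python3 -m handwheel '[{"x":0.006,"y":-0.007,"z":-0.08,"ax":0,"ay":0,"az":0},{"x":0,"y":0,"z":-0.08,"ax":0,"ay":0,"az":0},{"x":0,"y":0,"z":-0.06,"ax":0,"ay":0,"az":0},{"x":0,"y":0,"z":-0.04,"ax":0,"ay":0,"az":0},{"x":0,"y":0,"z":-0.015,"ax":0,"ay":0,"az":0},{"x":0,"y":0,"z":-0.01,"ax":0,"ay":0,"az":0},{"x":0,"y":0,"z":0,"ax":0,"ay":0,"az":0},{"x":0,"y":0,"z":0,"ax":0,"ay":0,"az":0}]' -1
```

```text
clock: 10.0
position: [452.7, -362.9, 55.9]
ee_rot: [-0.046, 0.999, -0.0, 0.001]
contact_force: [0.0, 0.1, -0.9]
gripper_width: 23.1
grasp_force: 59.4
```

```bash
python3 -m handwheel '[{"x":0,"y":0,"z":-0.006,"ax":0,"ay":0,"az":0},{"x":0,"y":0,"z":-0.004,"ax":0,"ay":0,"az":0},{"x":0,"y":0,"z":0,"ax":0,"ay":0,"az":0},{"x":0,"y":0,"z":0,"ax":0,"ay":0,"az":0},{"x":0,"y":0,"z":0,"ax":0,"ay":0,"az":0},{"x":0,"y":0,"z":0,"ax":0,"ay":0,"az":0},{"x":0,"y":0,"z":0,"ax":0,"ay":0,"az":0},{"x":0,"y":0,"z":0,"ax":0,"ay":0,"az":0}]' -1
```

```text
clock: 10.8
position: [452.6, -362.8, 53.7]
ee_rot: [-0.046, 0.999, -0.0, 0.0]
contact_force: [-0.7, 0.8, 3.6]
gripper_width: 22.8
grasp_force: 59.9
```

The 3.6 N upward force shows the hook is resting on the bars. I'm opening, and then going straight up and back out of the view.

```bash
python3 -m handwheel '[{"x":0,"y":0,"z":0,"ax":0,"ay":0,"az":0},{"x":0,"y":0,"z":0,"ax":0,"ay":0,"az":0},{"x":0,"y":0,"z":0,"ax":0,"ay":0,"az":0},{"x":0,"y":0,"z":0,"ax":0,"ay":0,"az":0},{"x":0,"y":0,"z":0,"ax":0,"ay":0,"az":0},{"x":0,"y":0,"z":0,"ax":0,"ay":0,"az":0},{"x":0,"y":0,"z":0,"ax":0,"ay":0,"az":0},{"x":0,"y":0,"z":0,"ax":0,"ay":0,"az":0}]' 1
python3 -m handwheel '[{"x":0,"y":0,"z":0.1,"ax":0,"ay":0,"az":0},{"x":0,"y":0,"z":0.2,"ax":0,"ay":0,"az":0},{"x":0,"y":0,"z":0.2,"ax":0,"ay":0,"az":0},{"x":0,"y":0,"z":0.2,"ax":0,"ay":0,"az":0},{"x":-0.1,"y":-0.15,"z":0.1,"ax":0,"ay":0,"az":0},{"x":-0.15,"y":-0.15,"z":0,"ax":0,"ay":0,"az":0},{"x":-0.15,"y":-0.15,"z":0,"ax":0,"ay":0,"az":0},{"x":-0.15,"y":-0.15,"z":0,"ax":0,"ay":0,"az":0}]' 1
python3 -m handwheel '[{"x":-0.15,"y":-0.15,"z":0,"ax":0,"ay":0,"az":0},{"x":-0.15,"y":-0.15,"z":0,"ax":0,"ay":0,"az":0},{"x":-0.15,"y":-0.15,"z":0,"ax":0,"ay":0,"az":0},{"x":0,"y":0,"z":0,"ax":0,"ay":0,"az":0},{"x":0,"y":0,"z":0,"ax":0,"ay":0,"az":0},{"x":0,"y":0,"z":0,"ax":0,"ay":0,"az":0},{"x":0,"y":0,"z":0,"ax":0,"ay":0,"az":0},{"x":0,"y":0,"z":0,"ax":0,"ay":0,"az":0}]' 1
python3 - <<'E'
from h import *
t=snap('top','t6.png')[:,:,::-1];u=snap('side','s6.png')[:,:,::-1]
cv2.imwrite('pics/c6.png',np.hstack([cv2.resize(t[20:220,150:430],(560,400)),cv2.resize(u[180:300,340:412],(240,400))]))
E
```

```text
clock: 11.6
position: [452.4, -362.6, 53.3]
ee_rot: [-0.046, 0.999, 0.0, -0.0]
contact_force: [-0.3, -0.2, 0.5]
gripper_width: 85.6
grasp_force: 0.0
clock: 12.4
position: [341.3, -483.4, 213.7]
ee_rot: [-0.046, 0.999, -0.0, 0.0]
contact_force: [-0.0, -0.9, -1.0]
gripper_width: 85.2
grasp_force: 0.0
clock: 13.2
position: [253.4, -572.0, 213.5]
ee_rot: [-0.047, 0.999, -0.0, 0.0]
contact_force: [0.4, 0.3, 0.1]
gripper_width: 85.4
grasp_force: 0.0
```

View pics/c6.png

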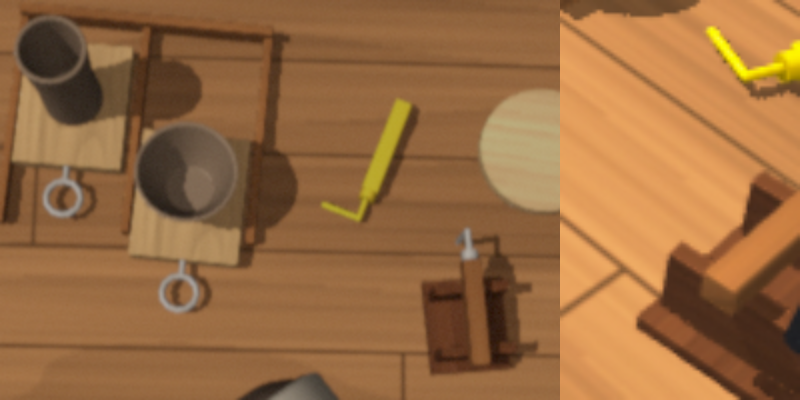

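The final picture shows the board drawn out (ring at (180,293)), the jar's board in place (ring at (63,197)) and the hook lying on both bars at (475,310). The arm is clear, so I'm handing in.

```bash
python3 -c "
from bench import arm
print(arm.job_done())"
```

```text
the job is handed in; nothing more can be done
None
```

The bowl board was drawn out about 96 mm with the hook, the jar board looks unmoved in the last picture, the hook lies back on both bars of its stand, released, and the job is handed in at about 13 s (no verdict was returned).

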